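# Open the sample cups on the carousel and index it to run

## Task

Turn the carousel by its home post until the post stands at the single-post loading mark, with the lids still on. Leaving the carousel there, take every lid off its cup and set it down knob up on the white board, wholly on it; then turn the carousel until the home post stands squarely at the two-post run mark. Do not disturb the other things on the bench.

Things in the scene. Friction and masses are not known exactly. Their poses are not given: they have to be found in the camera images.
- base: fixed round white carousel base, 316 mm across, 30 mm high; origin on the turntable's axis at bench level, z up, x towards the run mark. Run mark: two steel posts 32 mm apart at the +x edge; loading mark: one such post at the -x edge (posts 12 mm thick, tops 62 mm up, 142 mm from the axis). Behind the run mark, a white sensor block 22 x 60 x 68 mm, 152 to 174 mm from the axis.
- turntable: free-turning aluminium turntable on the base, 260 mm across, top face 48 mm above the bench; origin on its axis at bench level, x towards the home post, z up; no end stops. Friction 0.12 N m; it stays where left. Five open steel cups (60 mm across, rim 98 mm up) are fixed on it 85 mm from the axis, at 60, 120, 180, 240, 300 degrees anticlockwise from the home post.
- home_post (a point): grip point, 115 mm above the bench, of the home post: a dark steel upright pin 16 mm thick, fixed on the turntable 110 mm from the axis at the end of a black radial bar; it rises from the turntable's top face (48 mm) to 132 mm above the bench and can be pushed or held to turn the turntable
- load_mark (a point): the spot just inside the single-post loading mark (110 mm from the axis) where the home post stands when the turntable is at loading; 48 mm above the bench
- run_mark (a point): the spot just inside the two-post run mark (110 mm from the axis) where the home post stands when the turntable is at run; 48 mm above the bench
- board: loose white set-down board, 260 (its x) x 180 (its y) x 12 mm, 1 kg, lying flat on the bench to the left or right of the carousel; origin at the centre of its underside
- cup1 (a point): centre of the rim of the turntable's cup 1, 98 mm above the bench, 60 degrees anticlockwise from the home post
- lid1: loose lid of cup 1 (absent in some runs: that cup is then open): aluminium disc 66 mm across, 8 to 16 mm above its origin, over a plug 42 mm across, 8 mm deep, sitting loosely in the cup's mouth (52 mm); upright black knob 22 mm thick from 16 to 50 mm above the origin. Origin at the centre of the plug's underside, z up along the knob; 60 to 130 g
- cup2 (a point): centre of the rim of the turntable's cup 2, 98 mm above the bench, 120 degrees anticlockwise from the home post
- lid2: loose lid of cup 2 (absent in some runs: that cup is then open): aluminium disc 66 mm across, 8 to 16 mm above its origin, over a plug 42 mm across, 8 mm deep, sitting loosely in the cup's mouth (52 mm); upright black knob 22 mm thick from 16 to 50 mm above the origin. Origin at the centre of the plug's underside, z up along the knob; 60 to 130 g
- cup3 (a point): centre of the rim of the turntable's cup 3, 98 mm above the bench, 180 degrees anticlockwise from the home post
- lid3: loose lid of cup 3 (absent in some runs: that cup is then open): aluminium disc 66 mm across, 8 to 16 mm above its origin, over a plug 42 mm across, 8 mm deep, sitting loosely in the cup's mouth (52 mm); upright black knob 22 mm thick from 16 to 50 mm above the origin. Origin at the centre of the plug's underside, z up along the knob; 60 to 130 g
- cup4 (a point): centre of the rim of the turntable's cup 4, 98 mm above the bench, 240 degrees anticlockwise from the home post
- lid4: loose lid of cup 4 (absent in some runs: that cup is then open): aluminium disc 66 mm across, 8 to 16 mm above its origin, over a plug 42 mm across, 8 mm deep, sitting loosely in the cup's mouth (52 mm); upright black knob 22 mm thick from 16 to 50 mm above the origin. Origin at the centre of the plug's underside, z up along the knob; 60 to 130 g
- cup5 (a point): centre of the rim of the turntable's cup 5, 98 mm above the bench, 300 degrees anticlockwise from the home post
- lid5: loose lid of cup 5 (absent in some runs: that cup is then open): aluminium disc 66 mm across, 8 to 16 mm above its origin, over a plug 42 mm across, 8 mm deep, sitting loosely in the cup's mouth (52 mm); upright black knob 22 mm thick from 16 to 50 mm above the origin. Origin at the centre of the plug's underside, z up along the knob; 60 to 130 g
- beaker: bystander: open glass beaker, 60 mm across, 90 mm high; origin at the centre of its underside
- block: bystander: steel block 50 x 80 x 30 mm; origin at the centre of its underside
- controller: bystander: fixed white controller box 160 x 150 x 90 mm on the side of the carousel across from the board; origin at the centre of its underside
Not all that is in view belongs to the job. What is shaped like the lid3 but purple or red is not meant.

How it is judged:
On the way, in this order (a step that is already met when the one before it is completed fails the run):
1. the home post stands at the loading mark (within 9 mm), at rest, with all the lids still on their cups (horizontal distance between home_post and load_mark below 0.009 m and angular speed of turntable below 0.06 rad/s and horizontal distance between lid1 and cup1 below 0.012 m and z of lid1 in the frame of base between 0.08 and 0.1 m and horizontal distance between lid2 and cup2 below 0.012 m and z of lid2 in the frame of base between 0.08 and 0.1 m and horizontal distance between lid3 and cup3 below 0.012 m and z of lid3 in the frame of base between 0.08 and 0.1 m and horizontal distance between lid4 and cup4 below 0.012 m and z of lid4 in the frame of base between 0.08 and 0.1 m and horizontal distance between lid5 and cup5 below 0.012 m and z of lid5 in the frame of base between 0.08 and 0.1 m), for 0.3 s.
2. all lids set down knob up on the board while the home post is still at the loading mark (within 20 mm) (horizontal distance between home_post and load_mark below 0.02 m and x of lid1 in the frame of board between -0.1 and 0.1 m and y of lid1 in the frame of board between -0.06 and 0.06 m and z of lid1 in the frame of board between 0.008 and 0.018 m and angle between each of lid1, lid2, lid3, lid4, lid5's own z axis and vertical below 0.12 rad and linear speed of each of lid1, lid2, lid3, lid4, lid5 below 0.02 m/s and x of lid2 in the frame of board between -0.1 and 0.1 m and y of lid2 in the frame of board between -0.06 and 0.06 m and z of lid2 in the frame of board between 0.008 and 0.018 m and x of lid3 in the frame of board between -0.1 and 0.1 m and y of lid3 in the frame of board between -0.06 and 0.06 m and z of lid3 in the frame of board between 0.008 and 0.018 m and x of lid4 in the frame of board between -0.1 and 0.1 m and y of lid4 in the frame of board between -0.06 and 0.06 m and z of lid4 in the frame of board between 0.008 and 0.018 m and x of lid5 in the frame of board between -0.1 and 0.1 m and y of lid5 in the frame of board between -0.06 and 0.06 m and z of lid5 in the frame of board between 0.008 and 0.018 m), for 0.2 s.
At the end, for the whole second after the job is handed in: the home post stands within 9 mm of the run mark's spot and the turntable is at rest; every lid lies at rest on the board, knob up (within 0.12 rad), flat on its top face, with its centre at least 30 mm inside the board's edges (horizontal distance between home_post and run_mark below 0.009 m and angular speed of turntable below 0.06 rad/s and x of lid1 in the frame of board between -0.1 and 0.1 m and y of lid1 in the frame of board between -0.06 and 0.06 m and z of lid1 in the frame of board between 0.008 and 0.018 m and angle between each of lid1, lid2, lid3, lid4, lid5's own z axis and vertical below 0.12 rad and linear speed of each of lid1, lid2, lid3, lid4, lid5 below 0.02 m/s and x of lid2 in the frame of board between -0.1 and 0.1 m and y of lid2 in the frame of board between -0.06 and 0.06 m and z of lid2 in the frame of board between 0.008 and 0.018 m and x of lid3 in the frame of board between -0.1 and 0.1 m and y of lid3 in the frame of board between -0.06 and 0.06 m and z of lid3 in the frame of board between 0.008 and 0.018 m and x of lid4 in the frame of board between -0.1 and 0.1 m and y of lid4 in the frame of board between -0.06 and 0.06 m and z of lid4 in the frame of board between 0.008 and 0.018 m and x of lid5 in the frame of board between -0.1 and 0.1 m and y of lid5 in the frame of board between -0.06 and 0.06 m and z of lid5 in the frame of board between 0.008 and 0.018 m); the robot touches nothing.
It fails at once if a bystander is moved by more than 50 mm (distance of any of beaker, block from where it was at the start of the episode above 0.05 m).
Of lid1, lid2, lid3, lid4, lid5 only 3 to 5 are there at a start; the rules pass over those that are not, and their reading is None.
At some moment in a run one of board may be knocked a few centimetres aside while the robot is not near it.
Once in a run the grip may slacken for a moment while it holds something.
It also fails if it takes over 210 s, if anything falls off the work surface, if the arm or the gripper's body presses on something with over 40 N, if the wrist force passes 120 N, or if a joint passes its speed limit or range.

## Robot

A 6-joint arm with a two-finger parallel gripper is mounted at the origin on the work surface. World frame = base frame: x ahead of the robot, y to its left, z up, the work surface at z = 0. Lengths are in m, angles in rad, forces in N, time in s.
With the tool pointing down it reaches from about 0.35 to 0.975 m from the base axis. Payload 7.1 kg.
Tool frame: the origin (TCP) lies midway between the tips of the shut fingers; the grasp point (between the pads) lies 19 mm behind it; z points along the fingers, y is the line along which they close (so a half turn about z gives the same grasp; the last joint's range is limited). The gripper opens to 88 mm and grips with 3 to 60 N. Pads are 20 mm wide; open, the fingers measure 115 mm over their backs; the gripper's body (75 mm by 178 mm) begins 61 mm behind the grasp point.
Start: joints at [1.146, 0.423, 1.63, -0, 1.089, -0.019], TCP at [0.247, 0.574, 0.223] pointing down, gripper open.
Joint ranges: [-3, 3], [-0.9, 2.11], [0.09, 2.58], [-1.31, 4.45], [0.11, 2.69], [-2.54, 2.54]. Speed limits (rad/s): [2.39, 2.39, 3.01, 3.14, 3.14, 3.14].

## Interface

Orientations are given as a unit quaternion [w, x, y, z].
In Python, from station import move_pose, movel, movej, command_gripper, wait, inverse_kinematics, read_camera, camera_info, MotionError, job_done, get_time, get_joint_pos, get_qvel, get_effort, get_tcp_pos, get_ee_rot, get_ft_force, get_ft_torque, get_grip_width, get_finger_force gives the robot as it stands. Calls block until the motion is done:
- move_pose(position, orientation): joint-space move of the TCP to a pose.
- movel(position, frame=None, v=0.15, until_force=None): straight line of the TCP; frame=None keeps the orientation; v is the mean speed in m/s. With until_force (N) it stops when the force on the tool has changed by that much, and returns True; else False.
- movej(angles): joint-space move.
- command_gripper(opening): opening from 0.0 (shut) to 1.0 (fully open); the grip force is fixed at half the most; returns when the fingers have stopped.
- wait(seconds).
- inverse_kinematics(position, orientation): joint angles nearest the present ones, or None.
- read_camera(name): name is "side" or "top"; returns the picture (480x640x3 uint8, red, green, blue); there is no depth.
- camera_info(name): a dict with "intrinsics" (3x3 intrinsics, pixels), "T" (4x4, takes a point from camera to world coordinates). Camera axes: x right, y up, looking along -z (the intrinsics and any distortion apply to the point x, -y, -z); pixel columns grow to the right and rows downward; lengths in m; the calibration is good to about 2 mm. A picture is of the moment at which its call begins. camera_info takes no time and is no camera call.
A pose or a line that the arm cannot do raises MotionError and nothing moves.
- job_done(): hands the job in; it is judged then, once.
Readings, each from a call of its own:
- get_time(): time.
- get_joint_pos(): joint angles.
- get_qvel(): joint speeds.
- get_effort(): joint torques, N m.
- get_tcp_pos(): TCP position.
- get_ee_rot(): TCP orientation.
- get_ft_force(): force on the tool from outside, world axes, zero at the start.
- get_ft_torque(): the same for the moment, N m.
- get_grip_width(): opening from 0.0 (shut) to 1.0 (fully open).
- get_finger_force(): force on a finger pad.
Only numpy, scipy, OpenCV 4.12 (cv2) and the standard library are available. Lean on these libraries where they do the work, as an engineer would, in place of code of your own. Each camera call takes 0.05 s, during which the arm holds its last target. There are 200 camera calls.

## Working session

There is one attempt and no reset: what is moved stays moved. The work goes in short steps, each a Python script; the robot and the scene stay as the last script left them, time stands still between calls to the robot, and variables do not carry over. Pictures are saved under pics/ and viewed, at most 14 in all, crops included, and the job is handed in when it is done.

```bash
ls; mkdir -p pics
python3 - <<'E'
from station import *
import cv2, numpy as np
np.set_printoptions(precision=4,suppress=True)
for n in("top","side"):
    cv2.imwrite(f"pics/{n}0.png",read_camera(n)[:,:,::-1]); i=camera_info(n); print(i)
print(get_time(),get_ee_rot())
E
```

```text
pics
{'intrinsics': array([[433.6665,   0.    , 323.9775],
       [  0.    , 433.6665, 235.7819],
       [  0.    ,   0.    ,   1.    ]]), 'T': array([[ 0.0039,  0.981 , -0.1938,  0.3648],
       [-0.9998, -0.0002, -0.021 , -0.0085],
       [-0.0207,  0.1939,  0.9808,  1.0042],
       [ 0.    ,  0.    ,  0.    ,  1.    ]])}
{'intrinsics': array([[485.0075,   0.    , 323.8305],
       [  0.    , 485.0075, 252.0891],
       [  0.    ,   0.    ,   1.    ]]), 'T': array([[ 0.8722,  0.3182, -0.3714,  0.1983],
       [-0.489 ,  0.5553, -0.6727, -0.6214],
       [-0.0078,  0.7684,  0.6399,  0.7083],
       [ 0.    ,  0.    ,  0.    ,  1.    ]])}
0.1 [-0.0002  0.2015  0.9795 -0.0007]
```

View pics/top0.png

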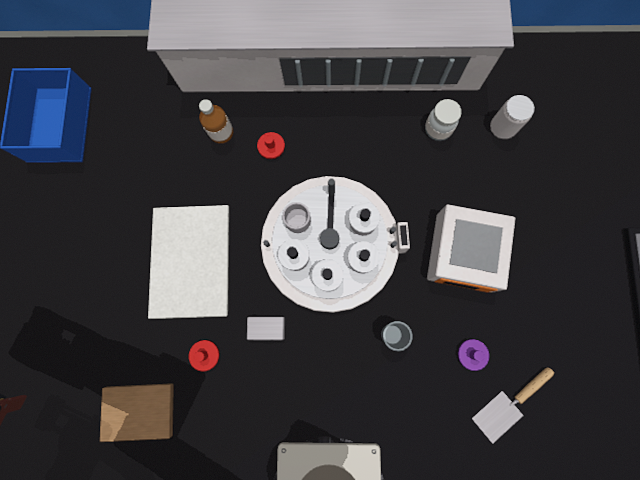

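View pics/side0.png

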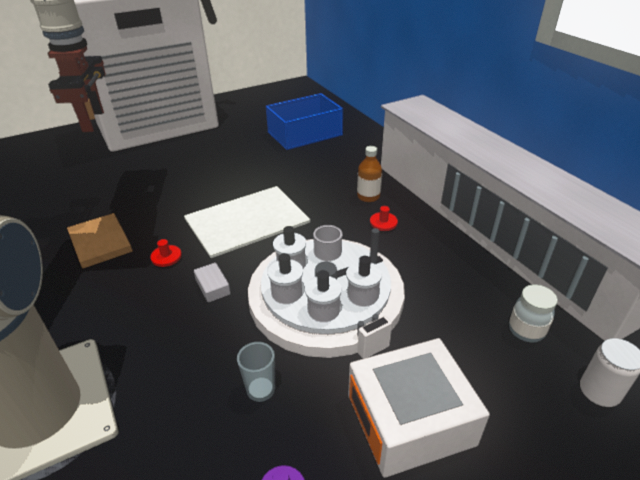

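Candidates: the aluminium lids with black knobs on the carousel at top-view pixels (292,254), (327,274), (364,257) and (364,216). The decoys are red at (270,145) and (203,355), and purple at (473,355). The cup at (297,217) is open, so lid1 is absent. I choose the four black-knobbed ones. The home post is at (331,183), the loading mark at (266,243), the run mark at (390,237) and the board at (190,262). Next is a close crop to check.

Run:
```python
import cv2, numpy as np
t=cv2.imread("pics/top0.png")[170:320,250:420]; s=cv2.imread("pics/side0.png")[215:365,240:415]
a=cv2.resize(t,None,fx=3.4,fy=3.4,interpolation=2)[:510,:400*2]
t4=cv2.resize(t,(453,400),interpolation=2); 
im=np.zeros((600,800,3),np.uint8); 
t=cv2.resize(t,(400,353),interpolation=2); s=cv2.resize(s,(400,343),interpolation=2)
im[:353,:400]=t; im[:343,400:]=s
# dark masks
g=cv2.cvtColor(cv2.imread("pics/top0.png"),6)[170:320,250:420]; h=cv2.cvtColor(cv2.imread("pics/side0.png"),6)[215:365,240:415]
im[360:595,:266]=cv2.resize(((g<60)*255).astype(np.uint8),(266,235),interpolation=0)[...,None]
im[360:588,400:666]=cv2.resize(((h<60)*255).astype(np.uint8),(266,228),interpolation=0)[...,None]
cv2.imwrite("pics/crop1.png",im)
```

```text
(no output)
```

View pics/crop1.png

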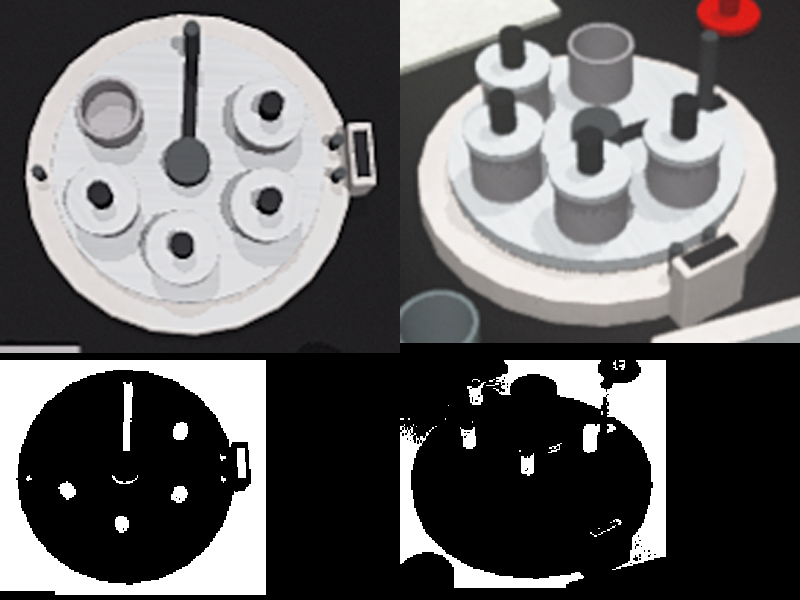

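The crop shows four black-knobbed aluminium lids, on cups 2 to 5. Cup 1 is open and the dark home post is at the top of the carousel. Next I measure positions.

```bash
cat > h.py <<'E'
import numpy as np, cv2
from station import *
np.set_printoptions(precision=4,suppress=True)
def ray(n,p):
    i=camera_info(n);K=i["intrinsics"];T=i["T"]
    d=np.linalg.inv(K)@np.array([p[0],p[1],1.]); d=T[:3,:3]@np.array([d[0],-d[1],-d[2]])
    return T[:3,3],d/np.linalg.norm(d)
def onz(n,p,z):
    o,d=ray(n,p); return o+d*(z-o[2])/d[2]
def proj(n,X):
    i=camera_info(n);c=np.linalg.inv(i["T"])@np.append(X,1.); q=i["intrinsics"]@np.array([c[0],-c[1],-c[2]]); return q[:2]/q[2]
def tri(p,q):
    o1,d1=ray("top",p);o2,d2=ray("side",q)
    s=np.linalg.lstsq(np.c_[d1,-d2],o2-o1,rcond=None)[0]
    a,b=o1+s[0]*d1,o2+s[1]*d2; return (a+b)/2,np.linalg.norm(a-b)
def img(n,f=None):
    return cv2.imread(f) if f else np.ascontiguousarray(read_camera(n)[:,:,::-1])
def blobs(m):
    n,l,s,c=cv2.connectedComponentsWithStats(m.astype(np.uint8)); return [(tuple(np.round(c[k],2)),s[k]) for k in range(1,n)]
def board(im):
    h=cv2.cvtColor(im,40); m=((h[:,:,2]>140)&(h[:,:,1]<60)).astype(np.uint8); m[:,:100]=0;m[:150]=0;m[:,262:]=0;m[350:]=0
    m=cv2.morphologyEx(m,cv2.MORPH_CLOSE,np.ones((15,15)))
    c=max(cv2.findContours(m,0,1)[0],key=cv2.contourArea)
    w=np.array([onz("top",p[0],.012)[:2] for p in c],np.float32)
    return cv2.minAreaRect(w*1000)
E
cat > m.py <<'E'
from h import *
t=img("","pics/top0.png"); g=cv2.cvtColor(t,6)
m=(g>110).astype(np.uint8); m[:170]=0;m[320:]=0;m[:,:255]=0;m[:,388:]=0
c=max(cv2.findContours(m,0,1)[0],key=cv2.contourArea)
# base upper edge lies at z=.03
w=np.array([onz("top",p[0],.03)[:2] for p in c if p[0][0]<384])
for _ in range(4):
    A=np.c_[2*w,np.ones(len(w))]; s=np.linalg.lstsq(A,(w**2).sum(1),rcond=None)[0]; r=np.sqrt(s[2]+s[0]**2+s[1]**2)
    e=abs(np.linalg.norm(w-s[:2],axis=1)-r); w=w[e<.004]
print("axis",s[:2],"r",r,len(w))
y,x=np.mgrid[:480,:640]; d=g<60; inn=(x-330)**2+(y-243)**2<62**2
for b in blobs(d&inn): print(b)
p=(g<110)&((x-330)**2+(y-243)**2<70**2)&((x<272)|(x>383))
for b in blobs(p): print("post",b, onz("top",b[0],.055))
for a,q in [((364.5,213.5),(364.7,258.7)),((364.3,254),(323.1,271.9)),((327,271),(284.6,255.7)),((292.2,251.5),(289,228.6)),((331.2,182.8),(375.2,231.2))]: print("tops",*tri(a,q))
print(board(t))
E
python3 m.py
```

```text
axis [ 0.5439 -0.0001] r 0.15650895105203066 304
((np.float64(330.65), np.float64(205.17)), array([328, 184,   7,  44, 224], dtype=int32))
((np.float64(364.53), np.float64(214.77)), array([360, 209,  10,  12,  94], dtype=int32))
((np.float64(390.4), np.float64(231.6)), array([390, 230,   2,   4,   5], dtype=int32))
((np.float64(328.57), np.float64(246.29)), array([321, 243,  17,   6,  28], dtype=int32))
((np.float64(269.0), np.float64(245.0)), array([269, 245,   1,   1,   1], dtype=int32))
((np.float64(391.0), np.float64(245.0)), array([391, 244,   1,   3,   3], dtype=int32))
((np.float64(292.29), np.float64(252.47)), array([287, 247,  11,  12,  87], dtype=int32))
((np.float64(363.91), np.float64(255.0)), array([359, 250,  11,  11,  87], dtype=int32))
((np.float64(327.0), np.float64(273.78)), array([323, 269,   9,  11,  78], dtype=int32))
post ((np.float64(393.19), np.float64(228.28)), array([384, 199,  16,  52, 160], dtype=int32)) [ 0.5695 -0.1426  0.055 ]
post ((np.float64(266.71), np.float64(215.04)), array([263, 206,   9,  20,  24], dtype=int32)) [0.6002 0.1414 0.055 ]
post ((np.
[... 1161 characters left out ...]
((np.float64(268.0), np.float64(275.0)), array([268, 275,   1,   1,   1], dtype=int32)) [0.4646 0.1346 0.055 ]
post ((np.float64(269.0), np.float64(277.0)), array([269, 277,   1,   1,   1], dtype=int32)) [0.4602 0.1322 0.055 ]
post ((np.float64(270.5), np.float64(279.5)), array([270, 279,   2,   2,   2], dtype=int32)) [0.4547 0.1288 0.055 ]
tops [ 0.584  -0.0735  0.1367] 0.0021249864988388202
tops [ 0.499  -0.0715  0.1412] 0.0019402117449071035
tops [0.463  0.004  0.1384] 0.0020380527908230514
tops [0.5043 0.074  0.1384] 0.0016213783697452946
tops [ 0.6533 -0.005   0.1275] 0.002484790690522649
((503.4886474609375, 326.5711364746094), (260.069091796875, 180.48829650878906), 2.080418348312378)
```

```bash
cat >> h.py <<'E'
AX=np.array([.5445,0.]); LOAD=np.radians(93.6)
def down(th):
    a=(th+np.pi/2)/2; return [0,np.cos(a),np.sin(a),0]
def post(phi,z=.096): return [AX[0]+.11*np.cos(phi),AX[1]+.11*np.sin(phi),z]
def plan(phis,off,q0=None):
    """y axis of tool tangential +off (a half turn); list of feasible joint sets"""
    return [inverse_kinematics(post(p),down(p+np.pi/2+off)) for p in phis]
def home(im):
    """home post angle: dark centroid of its upper part, near r=.11 at z=.115"""
    pass
E
python3 - <<'E'
from h import *
print(onz("top",(392.8,229.5),.06),onz("top",(393.2,244.4),.06),onz("top",(403,236),.068),onz("top",(266.3,242.8),.06))
for off in(0,np.pi,-np.pi):
  for p in(-2.2,45,93.6,0,-86.4,180,273.6):
    p=np.radians(p); print(round(off,2),p,inverse_kinematics(post(p),down(p+np.pi/2+off)))
E
```

```text
[ 0.5656 -0.141   0.06  ] [ 0.532  -0.1409  0.06  ] [ 0.5493 -0.1617  0.068 ] [0.5356 0.1397 0.06  ]
0 -0.038397243543875255 [-0.0246  0.6184  1.6336 -0.      0.8896 -1.557 ]
0 0.7853981633974483 [ 0.1054  0.5856  1.699  -0.      0.857  -2.2508]
0 1.6336281798666923 None
0 0.0 [-0.0182  0.6185  1.6334 -0.      0.8897 -1.589 ]
0 -1.5079644737231008 [-0.2177  0.5098  1.8483 -0.      0.7834 -0.2805]
0 3.141592653589793 [-0.0274  0.3664  2.1232 -0.      0.6519  1.5434]
0 4.775220833456486 [-0.2177  0.5098  1.8483 -0.      0.7834 -0.2805]
3.14 -0.038397243543875255 [-0.0246  0.6184  1.6336 -0.      0.8896  1.5846]
3.14 0.7853981633974483 [ 0.1054  0.5856  1.699  -0.      0.857   0.8908]
3.14 1.6336281798666923 [ 0.1798  0.4944  1.8786 -0.      0.7687  0.1169]
3.14 0.0 [-0.0182  0.6185  1.6334 -0.      0.8897  1.5526]
3.14 -1.5079644737231008 None
3.14 3.141592653589793 [-0.0274  0.3664  2.1232 -0.      0.6519 -1.5982]
3.14 4.775220833456486 None
-3.14 -0.038397243543875255 [-0.0246  0.6184  1.6336 -0.      0.8896  1.5846]
-3.14 0.7853981633974483 [ 0.1054  0.5856  1.699  -0.      0.857   0.8908]
-3.14 1.6336281798666923 [ 0.1798  0.4944  1.8786 -0.      0.7687  0.1169]
-3.14 0.0 [-0.0182  0.6185  1.6334 -0.      0.8897  1.5526]
-3.14 -1.5079644737231008 None
-3.14 3.141592653589793 [-0.0274  0.3664  2.1232 -0.      0.6519 -1.5982]
-3.14 4.775220833456486 None
```

```bash
sed -i 's/AX=.*/AX=np.array([.5438,0.]); LOAD=np.radians(92.7)/' h.py
cat >> h.py <<'E'
def turn(p0,p1,off):
    n=int(np.ceil(abs(p1-p0)/.16))
    move_pose(post(p0,.2),down(p0+np.pi/2+off)); command_gripper(.5)
    movel(post(p0,.097)); command_gripper(0); print("width",get_grip_width(),get_finger_force())
    for p in np.linspace(p0,p1,n+1)[1:]:
        movel(post(p,.097),down(p+np.pi/2+off),v=.08)
    wait(.3); print("end",get_tcp_pos(),get_grip_width(),get_ft_force()); command_gripper(.5); movel(post(p1,.2)); print("t",get_time())
E
python3 - <<'E'
from h import *
turn(np.radians(-2.2),LOAD,np.pi)
move_pose([.45,.0,.35],down(np.pi/2))if 0 else None
movel([.42,.25,.25]); cv2.imwrite("pics/top1.png",img("top")); cv2.imwrite("pics/side1.png",img("side")); print(get_time())
a,b=[cv2.imread(f"pics/{n}1.png") for n in("top","side")]
cv2.imwrite("pics/v1.png",np.hstack([cv2.resize(a[160:340,140:440],(400,240)),cv2.resize(b[180:380,170:470],(400,267))[:240]]))
E
```

```text
width 0.1813115005971972 30.000786781311035
end [0.5386 0.1082 0.0975] 0.17639811638622074 [ -1.5222 -11.6055   7.6108]
t 10.5333
12.05
```

View pics/top1.png

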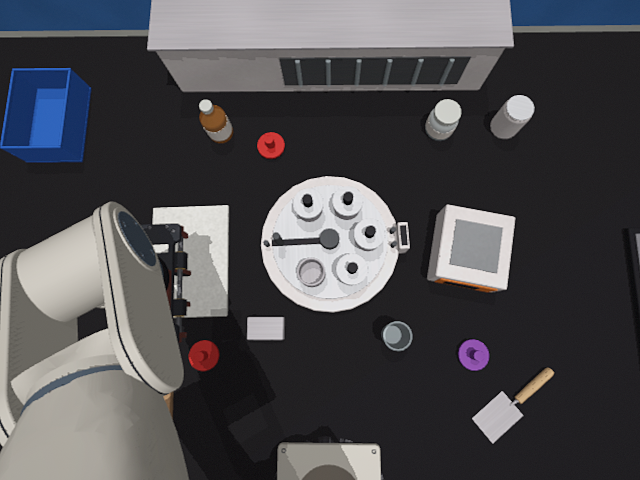

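The home post now stands at about (277,238), next to the loading post at (266,243). The four lids are still on, with knobs at (307,201), (348,198), (370,232) and (352,267). Next I measure the post's angle and the knobs.

```bash
cat >> h.py <<'E'
def knobs(im):
    g=cv2.cvtColor(im,6); y,x=np.mgrid[:480,:640]
    return [onz("top",c,.125)[:2] for c,s in blobs((g<60)&((x-330)**2+(y-243)**2<60**2)) if 50<s[4]<130 and s[2]<14 and s[3]<15]
E
python3 - <<'E'
from h import *
im=img("","pics/top1.png")
for k in knobs(im):
    a=np.degrees(np.arctan2(*(k-AX)[::-1])); print(k,np.linalg.norm(k-AX),a,(a+30)%60-30+60, "pred",(a-92.7)%60)
c=im[225:255,255:300]; cv2.imwrite("pics/c2.png",cv2.resize(c,(720,480),interpolation=0)); 
for b in [(276,238)]: print(onz("top",b,.132), proj("top",[*post(LOAD)[:2],.132]), proj("top",[*post(LOAD)[:2],.048]))
E
```

```text
[ 0.6192 -0.0391] 0.08488360129056385 -27.41321119129414 32.58678880870586 pred 59.88678880870586
[0.6145 0.046 ] 0.0843129140534336 33.05744098683185 33.05744098683185 pred 0.3574409868318469
[ 0.5474 -0.084 ] 0.08406119968719536 -87.5227964336795 32.4772035663205 pred 59.77720356632051
[ 0.4724 -0.0467] 0.08527256565723702 -146.82371954375049 33.176280456249515 pred 0.4762804562495262
[0.5326 0.1087 0.132 ] [275.499  235.1104] [280.3726 242.4181]
```

View pics/c2.png

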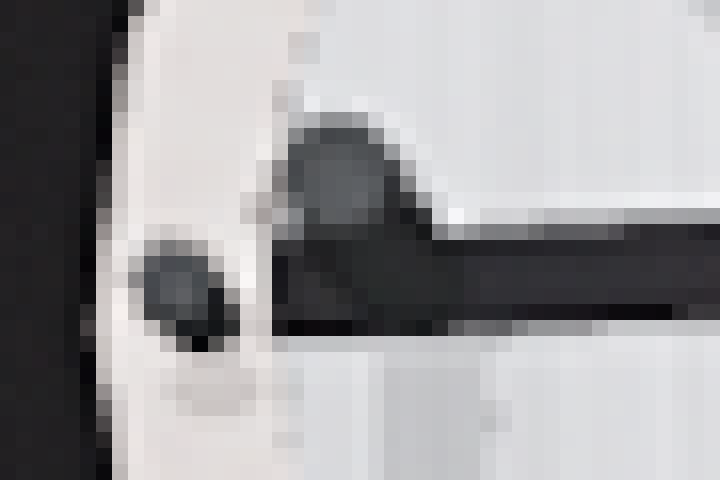

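```bash
cat >> h.py <<'E'
def pick(k,th,zt=.111):
    move_pose([*k,.19],down(th)); (c,s,a)=board(img("top")); print("board",c,s,a)
    command_gripper(.6); movel([*k,zt],v=.12); command_gripper(0)
    movel([*k,.187],v=.1); w=get_grip_width(); print("w",w,get_finger_force()); return (c,s,a),w
def place(bd,u,v,th):
    c,s,a=bd; a=np.radians(a if s[0]>s[1] else a-90); c=np.array(c)/1000
    p=c+[u*np.cos(a)-v*np.sin(a),u*np.sin(a)+v*np.cos(a)]
    movel([*p,.187],v=.2); print("w",get_grip_width()); movel([*p,.055],v=.15)
    hit=movel([*p,.027],v=.03,until_force=3); print("hit",hit,get_tcp_pos(),get_grip_width())
    command_gripper(.6); movel([*p,.16],v=.2); print("t",get_time())
E
python3 - <<'E'
from h import *
bd,w=pick([.6145,.046],np.radians(2))
if w>.2: place(bd,.065,.042,np.radians(2))
movel([.5,0.05,.25],v=.3)
cv2.imwrite("pics/top3.png",img("top")); cv2.imwrite("pics/side3.png",img("side"))
a,b=[cv2.imread(f"pics/{n}3.png") for n in("top","side")]
cv2.imwrite("pics/v3.png",np.hstack([cv2.resize(a[160:370,120:420],(400,280)),cv2.resize(b[170:380,160:460],(400,280))]))
E
```

```text
board (536.625, 288.98980712890625) (473.4688415527344, 259.1240234375) 1.8425644636154175
w 0.24460016093879394 29.99978005886078
w 0.24671906254829104
hit True [0.6    0.3329 0.0328] 0.24552026516406808
t 20.6667
```

View pics/v3.png

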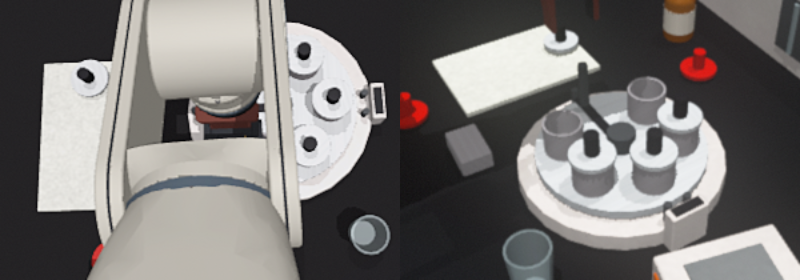

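The board reading was bad because the arm merged into the mask. The lid sits on the board, but close to its limit in x. I'll measure with the arm out of the way, re-place that lid, then go on.

```bash
cat >> h.py <<'E'
def look(n=None):
    move_pose([.52,-.14,.25],down(np.radians(2))); im=img("top"); bd=board(im); print("board",bd)
    if n: cv2.imwrite(n,im); cv2.imwrite(n.replace("top","side"),img("side"))
    s=sorted(bd[1]); assert abs(s[0]-180)<8 and abs(s[1]-260)<8; return bd
def pick(k,th,zt=.111,zl=.187):
    move_pose([*k,.19],down(th)); command_gripper(.6); movel([*k,zt],v=.12); command_gripper(0)
    movel([*k,zl],v=.1); w=get_grip_width(); print("w",w,get_finger_force()); assert w>.2
E
python3 - <<'E'
from h import *
th=np.radians(2)
bd=look("pics/top4.png")
pick([.6,.333],th,.033,.06); place(bd,.062,.042,th)
pick([.6192,-.0391],th); place(bd,-.062,.042,th)
look("pics/top5.png")
a,b=[cv2.imread(f"pics/{n}5.png") for n in("top","side")]
cv2.imwrite("pics/v5.png",np.hstack([cv2.resize(a[160:370,120:420],(400,280)),cv2.resize(b[170:380,160:460],(400,280))]))
E
```

```text
board ((504.654052734375, 326.6490478515625), (263.5821838378906, 180.9768829345703), 2.0642123222351074)
w 0.2461034796854147 29.99975323677063
w 0.24502064559683936
hit True [0.5649 0.3708 0.0326] 0.24437541258413017
t 31.3167
w 0.24257873414301878 29.999799728393555
w 0.24703485565017755
hit True [0.4409 0.3662 0.0328] 0.24530156174465134
t 40.925
board ((503.19573974609375, 326.59649658203125), (260.6636047363281, 180.9768829345703), 2.0642123222351074)
```

```bash
ls pics
```

```text
c2.png
crop1.png
side0.png
side1.png
side3.png
side4.png
side5.png
top0.png
top1.png
top3.png
top4.png
top5.png
v1.png
v3.png
v5.png
```

View pics/v5.png

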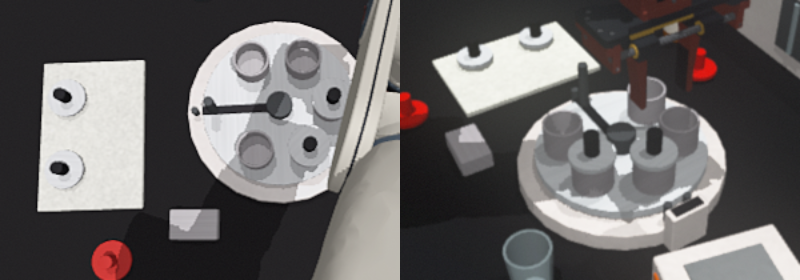

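Two lids now stand knob up on the board, at crop positions (66,98) and (64,169). The post is still at loading. Next are the other two lids.

Run:
```python
from h import *
th=np.radians(2)
bd=look()
pick([.5474,-.084],th); place(bd,.062,-.040,th)
bd=look()
pick([.4724,-.0467],th); place(bd,-.062,-.040,th)
look("pics/top6.png")
a,b=[cv2.imread(f"pics/{n}6.png") for n in("top","side")]
cv2.imwrite("pics/v6.png",np.hstack([cv2.resize(a[160:370,120:420],(400,280)),cv2.resize(b[170:380,160:460],(400,280))]))
```

```text
board ((503.19573974609375, 326.59649658203125), (260.6636047363281, 180.9768829345703), 2.0642123222351074)
w 0.24276510141058688 29.99985247850418
w 0.24501243318111904
hit True [0.5663 0.2888 0.0328] 0.24252745877825854
t 51.375
board ((503.19573974609375, 326.59649658203125), (260.6636047363281, 180.9768829345703), 2.0642123222351074)
w 0.24724967372350531 29.99994456768036
w 0.24590661363970276
hit True [0.4423 0.2842 0.0328] 0.24493636923833814
t 61.1083
board ((503.19573974609375, 326.59649658203125), (260.6636047363281, 180.9768829345703), 2.0642123222351074)
```

View pics/v6.png

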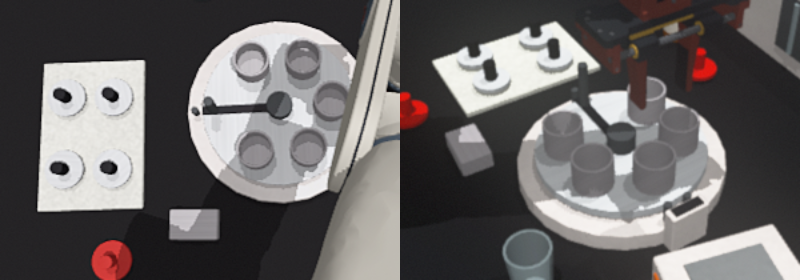

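All four lids stand knob up, well inside the board, and the post is still at loading. Now I turn it 180° to run, through the far side.

Run:
```python
from h import *
off=np.pi+1.1; P=np.linspace(LOAD,LOAD-np.pi,7)
q=plan(P,off); print([None if a is None else round(float(a[5]),2) for a in q])
if all(a is not None for a in q):
    turn(LOAD,LOAD-np.pi,off)
    move_pose([.45,.27,.3],down(np.radians(2)))
    cv2.imwrite("pics/top7.png",img("top")); cv2.imwrite("pics/side7.png",img("side"))
    a,b=[cv2.imread(f"pics/{n}7.png") for n in("top","side")]
    c=cv2.resize(a[215:255,365:415],(400,320),interpolation=0)
    im=np.zeros((600,800,3),np.uint8); im[:280,:400]=cv2.resize(a[160:370,120:420],(400,280)); im[:280,400:]=cv2.resize(b[170:380,160:460],(400,280)); im[280:,:400]=c
    cv2.imwrite("pics/v7.png",im)
```

```text
[-0.97, -0.48, -0.03, 0.41, 0.85, 1.3, 1.78]
width 0.1824605961216869 29.999476969242096
end [ 0.5494 -0.1115  0.0975] 0.1774148038859236 [ -0.72   -15.9647   7.078 ]
t 74.7
```

View pics/v7.png

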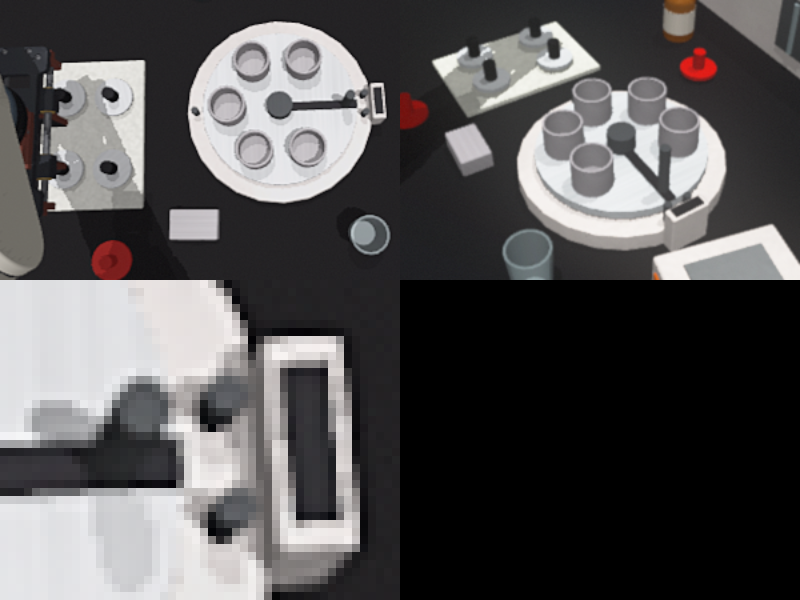

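Run:
```python
from h import *
H=lambda x,y:(365+x/8-.5,215+(y-280)/8-.5)
for n,p,z in[("postA",H(230,388),.062),("postB",H(237,505),.062),("home tip",H(142,408),.132),("bar end",H(183,463),.056),("sensor",H(308,442),.068),("load",(265.6,242.0),.062)]:
    w=onz("top",p,z); d=w[:2]-AX; print(n,w,np.linalg.norm(d),np.degrees(np.arctan2(d[1],d[0])))
w=onz("top",(330-.5,237.5),.06);print(w)
# axis from five cup rims: bright ring contours in the open-cup picture
g=cv2.cvtColor(cv2.imread("pics/top7.png"),6); print(proj("top",[*AX,.03]))
m=(g>110).astype(np.uint8); m[:170]=0;m[320:]=0;m[:,:255]=0;m[:,388:]=0
c=max(cv2.findContours(m,0,1)[0],key=cv2.contourArea); e=cv2.fitEllipse(cv2.convexHull(c)); print(e,onz("top",e[0],.03))
```

```text
postA [ 0.5686 -0.1418  0.062 ] 0.14392078643341563 -80.08660976375108
postB [ 0.5357 -0.1428  0.062 ] 0.14303612650859773 -93.26639666712636
home tip [ 0.5482 -0.1093  0.132 ] 0.10934475611236077 -87.68886041266725
bar end [ 0.5486 -0.129   0.056 ] 0.12912810491635757 -87.87696689384686
sensor [ 0.5521 -0.1618  0.068 ] 0.16205025712407767 -87.05689686041673
load [0.537 0.141 0.062] 0.14113087143337644 92.75774976929317
[ 0.5475 -0.0005  0.06  ]
[329.3656 241.6027]
((329.5249938964844, 243.6378173828125), (136.03598022460938, 137.77847290039062), 84.360595703125) [ 0.5391 -0.0004  0.03  ]
```

The post stands about 1 mm from the run spot: -87.7° measured, against roughly -87° for the marks. All four lids are upright on the board and the arm is clear of everything.

```bash
python3 -c "
from h import *
look(); print(job_done(),get_time())"
```

```text
board ((503.1950378417969, 326.5941162109375), (260.6664733886719, 180.99435424804688), 2.071251153945923)
the job is handed in; nothing more can be done
the job is handed in; nothing more can be done
```

I've handed in the job: all four lids that were present (2 to 5) stand knob up on the board, and the home post is about 1 mm from the run spot by camera; the hand-in returned no verdict.

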